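# Stand the fallen stone slices up in the display rack

### The job

Two of the three round stone slices in the display rack have fallen forward onto its front rail. Tip both up so that they stand upright between the rack's tines like the amber one, without dropping any or knocking the amber one over, and only then slide the keeper bar fully closed by its red handle so that its hooks hang in front of all three. Leave everything else on the counter where it is.

Things in the scene. Friction and masses are not known exactly. Their poses are not given: they have to be found in the camera images.
- rack: Display rack for three stone slices, pale wood with steel tines, fixed to the counter. Origin: centre of the underside of its base board (130 mm along x, 370 mm along y, 12 mm thick). x points to the rack's back (roughly away from the robot), y along the rack, z up. Three places, at y = -118, 0 and +118 mm, each with two short front tines and two tall rear tines.
- front_tines (a point): Level of the rounded tops of the front tines, in the middle place (rack x = +10 mm, z = 55 mm). Front tines are 6 mm thick, 28 mm either side of the middle of each place; 15 mm clear between front and rear tines.
- rear_tines (a point): Level of the rounded tops of the rear tines, in the middle place (rack x = +31 mm, z = 98 mm). 6 mm thick, 28 mm either side of the middle of each place.
- front_rail (a point): Top of the round wooden front rail (10 mm thick, along rack y, the full width of the rack) at the middle place: rack x = -33 mm, z = 72 mm. The fallen slices lie on it.
- seat_0 (a point): Where a slice's centre is when it stands seated in the place at rack y = -118 mm: rack x = +20 mm, z = 65 mm (slice's top at 115 mm). Foot rails cradle its edge; it stands loosely and may lean a few degrees on the tines.
- seat_1 (a point): Where a slice's centre is when it stands seated in the place at rack y = 0 mm: rack x = +20 mm, z = 65 mm (slice's top at 115 mm). Foot rails cradle its edge; it stands loosely and may lean a few degrees on the tines.
- seat_2 (a point): Where a slice's centre is when it stands seated in the place at rack y = 118 mm: rack x = +20 mm, z = 65 mm (slice's top at 115 mm). Foot rails cradle its edge; it stands loosely and may lean a few degrees on the tines.
- keeper (a joint): Slide of the keeper bar along rack +y, in m: 0 open, 0.059 closed (end stop); slides with about 1.5 N, stays where left. Bar 8 mm thick at rack x = +40, z = 128 mm, with three 8 mm hooks that reach forward to x = -6 mm, then down to z = 99 mm. Open, hooks hang 59 mm to the -y side of the middle of each place, clear of slices swinging up; closed, in front of each slice.
- keeper_handle (a point): Middle of the red upright handle block on the keeper bar: 14 mm along rack x, 18 mm along rack y, from 131 to 165 mm above the counter. It is at rack x = +40 mm, rack y = keeper value - 59 mm. Push it along rack +y to close the keeper.
- purple_center (a point): Centre of the purple banded stone slice, a disc 100 mm across, 10 mm thick, about 0.2 kg; z is its axis. Starts fallen in one place, back edge on the front tines, face on the front rail, front edge 22 degrees up at about rack x = -65, z = 83 mm (underside), overhanging the rail by 35 mm. Swung up by that edge it pivots on the front tines' tops and sinks 30 mm between the tines when nearly upright; z then points to rack +x.
- teal_center (a point): Centre of the teal (blue-green) banded stone slice, a disc 100 mm across, 10 mm thick, about 0.2 kg; z is its axis. Starts fallen in one place, back edge on the front tines, face on the front rail, front edge 22 degrees up at about rack x = -65, z = 83 mm (underside), overhanging the rail by 35 mm. Swung up by that edge it pivots on the front tines' tops and sinks 30 mm between the tines when nearly upright; z then points to rack +x.
- amber_center (a point): Centre of the amber (orange-brown) banded stone slice, a disc 100 mm across, 10 mm thick, about 0.2 kg; z is its axis. It starts standing seated in one of the places.
- jar_dark: glass jar of dark stones with a flat wooden lid, 84 mm across, 144 mm high; loose, origin at the middle of its underside. Not to be disturbed.
- jar_pale: glass jar of pale stones with a flat wooden lid, 90 mm across, 124 mm high; loose, origin at the middle of its underside. Not to be disturbed.
- bowl: turned wooden bowl with four polished stone balls fixed in it, 130 mm across, 50 mm high; loose, origin at the middle of its underside. Not to be disturbed.
- crystal: pink pointed crystal tower, 52 mm across, 125 mm high; loose, origin at the middle of its underside. Not to be disturbed.
- orb: dark stone ball, 70 mm across, on a small dark wooden foot, 85 mm high in all; loose, origin at the middle of its underside. Not to be disturbed.
Not all that is in view belongs to the job. What is meant by the part that bears purple_center is not pink, and is the smaller of those in its own colour. There is more than one size of the part that bears teal_center; the job needs the smallest.

How it is judged:
On the way, in this order (a step that is already met when the one before it is completed fails the run):
1. all three slices stand seated between their tines (x of purple_center in the frame of rack between 0.01 and 0.034 m and z of purple_center in the frame of rack between 0.059 and 0.071 m and angle between purple_center's own z axis and vertical between 1.35 and 1.79 rad and x of teal_center in the frame of rack between 0.01 and 0.034 m and z of teal_center in the frame of rack between 0.059 and 0.071 m and angle between teal_center's own z axis and vertical between 1.35 and 1.79 rad and x of amber_center in the frame of rack between 0.01 and 0.034 m and z of amber_center in the frame of rack between 0.059 and 0.071 m and angle between amber_center's own z axis and vertical between 1.35 and 1.79 rad), for 0.3 s.
2. the keeper bar is slid closed (value of joint keeper above 0.052 m), for 0.2 s.
At the end, for the whole second after the job is handed in: All three slices stand between their front and rear tines: centre 59 to 71 mm above the rack's underside and 10 to 34 mm behind the rack's middle, within 0.22 rad of vertical; the keeper bar is closed (joint above 0.052 m of 0.059) (all of step 1 and value of joint keeper above 0.052 m); the robot touches nothing.
It fails at once if a slice drops off the rack (height (world z) of any of purple_center, teal_center, amber_center below 0.045 m).
It fails at once if the slice that already stands is knocked over (angle between amber_center's own z axis and vertical below 1.2 rad).
It fails at once if something else on the counter is moved more than 20 mm (distance of any of jar_dark, jar_pale, bowl, crystal, orb from where it was at the start of the episode above 0.02 m).
It also fails if it takes over 56 s, if anything falls off the work surface, if the arm or the gripper's body presses on something with over 40 N, if the wrist force passes 120 N, or if a joint passes its speed limit or range.

### The arm

A 7-joint arm with a two-finger parallel gripper is mounted at the origin on the work surface. World frame = base frame: x ahead of the robot, y to its left, z up, the work surface at z = 0. Lengths are in m, angles in rad, forces in N, time in s.
With the tool pointing down it reaches from about 0.4 to 0.85 m from the base axis. Payload 4.5 kg.
Tool frame: the origin (TCP) lies at the very end of the fingers, on their centre line; the grasp point (between the pads) lies 19 mm behind it; y points along the fingers, x is the direction in which the jaws open and shut, and the axes are right-handed (so a half turn about y gives the same grasp; the last joint's range is limited). The gripper opens to 88 mm and grips with 3 to 60 N. Pads are 18 mm wide; open, the fingers measure 123 mm over their backs; the gripper's body (75 mm by 187 mm) begins 45 mm behind the grasp point.
Start: joints at [-1.077, 0.689, -0.195, 1.565, 0.157, 0.902, -0.215], TCP at [0.277, 0.56, 0.239] pointing down, gripper open.
Joint ranges: [-3.01, 3.01], [-0.46, 2.08], [-1.47, 1.51], [0.13, 2.56], [-1, 4.14], [0.04, 2.09], [-2.66, 2.66]. Speed limits (rad/s): [2.57, 2.57, 3.14, 3.14, 3.14, 3.14, 3.14].

### API

Orientations are given as a unit quaternion [x, y, z, w].
In Python, from plant import r gives the robot as it stands.
- The arm moves only by the shell command python3 -m inch 'ROWS' [OPENING] [FORCE]. ROWS is JSON, a list of rows, each a list of 6 numbers: the shift along the tool's x, y, z in mm, then the turn, a rotation vector about the tool's x, y, z in rad. In form: [[x, y, z, ax, ay, az], ...]. A call has 1 to 12 rows; each row shifts and turns the commanded pose from where the row before left it, along the tool's axes as they then stand; what a row does not reach is not made up. A row lasts 1/12 s, in which the tool goes at most 41.7 mm and 7.16 degrees, less where a joint would pass 70% of its speed; a pose out of reach is approached as far as the arm can. A call is refused whole if a number of a shift passes 41.7 or a number of a turn 0.125, either way. A call with a gripper value outside its range is refused whole. OPENING is the finger opening in mm, from 0 to 88.1, set as the call begins (- or left out, the last holds). The fingers move at their own pace and stop on an object; FORCE is the grip in N (left out, the last holds). Time passes only in rows, so rows that do not move let the fingers close. It gives the time, the measured TCP pose, the force and the opening at its end, in the units of the state.
- r.get_state(): the state, without advancing time (a new reading comes with each control period).
- r.snapshot(name): name is "side" or "top"; returns a dict with "img" (420x560x3 uint8, red, green, blue), "range_z" (420x560 float32, m along the optical axis (not along the pixel's ray), 0 where there is no reading), "mtx" (3x3 intrinsics, pixels), "k1" (the pictures are not rectified: a ray, as slopes to the right and down, at radius r is drawn at 1 + k1 r^2 times it, then the intrinsics apply), "camera_from_world" (4x4, takes a point from world to camera coordinates). Camera axes: x right, y down, z forward; pixel columns grow to the right and rows downward; lengths in m; the calibration is good to about 2 mm. A picture is of the moment at which its call begins.
- r.finish_job(): hands the job in, once; it reports no verdict.
The state is a dict: "clock": time; "q": joint angles; "qd": joint speeds; "joint_torque": joint torques, N m; "tool_pos": TCP position; "eef_rot": TCP orientation; "contact_force": force on the tool from outside, world axes, zero at the start; "moment": the same for the moment, N m; "opening": opening from 0.0 (shut) to 1.0 (fully open).
Only numpy, scipy, OpenCV 4.12 (cv2) and the standard library are available. Lean on these libraries where they do the work, as an engineer would, in place of code of your own. Each camera call takes 0.05 s, during which the arm holds its last target.

## Working session

There is one attempt and no reset: what is moved stays moved. The work goes in short steps, Python scripts to look and compute and a shell command to move; the robot and the scene stay as the last step left them, time stands still between calls to the robot, and variables do not carry over. Pictures are saved under pics/ and viewed, and the job is handed in when it is done.

```bash
ls; mkdir -p pics
cat > h.py <<'E'
import numpy as np, cv2, pickle
from plant import r
def snap(n,f):
    s=r.snapshot(n); pickle.dump(s,open(f'{f}.pkl','wb')); cv2.imwrite(f'pics/{f}.png',s['img'][:,:,::-1]); return s
def pts(s):
    H,W=s['range_z'].shape; u,v=np.meshgrid(np.arange(W),np.arange(H))
    K=s['mtx'];k=float(s['k1'])
    d=cv2.undistortPoints(np.stack([u,v],-1).reshape(-1,1,2).astype(float),K,np.array([k,0,0,0.])).reshape(H,W,2)
    z=s['range_z'];P=np.stack([d[...,0]*z,d[...,1]*z,z,np.ones_like(z)],-1)
    return (P@np.linalg.inv(s['camera_from_world']).T)[...,:3]
def proj(s,X):
    c=np.array(s['camera_from_world'])@np.append(X,1); 
    p=cv2.projectPoints(c[:3].reshape(1,3),np.zeros(3),np.zeros(3),s['mtx'],np.array([float(s['k1']),0,0,0.]))[0]
    return p.ravel()
E
python3 - <<'E'
from h import *
for n in('side','top'):
    s=snap(n,n+'0');print(s['mtx'],s['k1'],s['camera_from_world'])
print(r.get_state())
E
```

```text
pics
[[437.88942872   0.         274.96956424]
 [  0.         437.88942872 217.66837676]
 [  0.           0.           1.        ]] -0.1259912072782502 [[ 0.7979787  -0.60268056 -0.00247613 -0.35109408]
 [-0.4306682  -0.56734215 -0.70188873  0.27012545]
 [ 0.42160988  0.56115865 -0.7122823   1.02181819]
 [ 0.          0.          0.          1.        ]]
[[433.21466811   0.         281.37999593]
 [  0.         433.21466811 208.10635387]
 [  0.           0.           1.        ]] -0.13188507553490872 [[ 0.02246351 -0.9997361   0.0048085  -0.01939413]
 [-0.9968311  -0.02276484 -0.07622019  0.47588878]
 [ 0.07630954 -0.00308109 -0.99707942  1.39847331]
 [ 0.          0.          0.          1.        ]]
{'clock': 0.1, 'q': array([-1.07722244,  0.68988609, -0.19450905,  1.56620965,  0.15728338,
        0.90251744, -0.21511201]), 'qd': array([-5.50383242e-04, -6.33687785e-04, -1.23706523e-04, -3.92930708e-03,
        9.63567811e-04, -5.74330054e-05,  6.66839372e-04]), 'joint_torque': array([-2.78853084e-03, -5.28498638e+01, -1.27124269e+00, -1.53839153e+01,
       -5.24722261e-02,  1.94676031e-03,  5.69247118e-05]), 'tool_pos': array([0.27713457, 0.55957469, 0.23800681]), 'eef_rot': array([ 0.6011103 ,  0.37245729, -0.37339227, -0.60043333]), 'contact_force': array([0.28235548, 0.71586277, 1.46774651]), 'moment': array([-0.04132388, -0.02728978,  0.04200736]), 'opening': 1.0023644302479187}
```

View pics/side0.png

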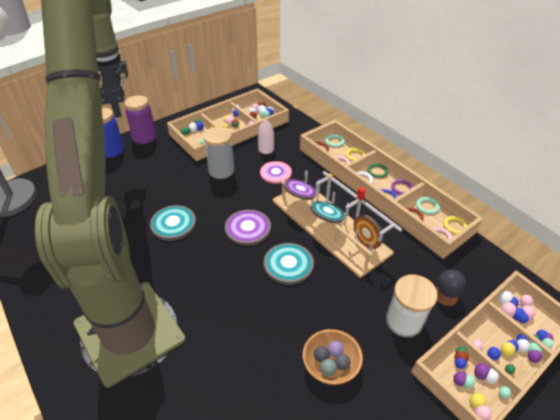

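View pics/top0.png

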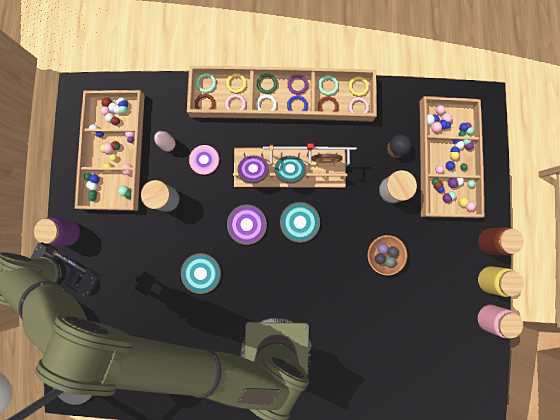

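Run:
```python
from h import *
s=pickle.load(open('top0.pkl','rb'));a=pickle.load(open('side0.pkl','rb'))
cv2.imwrite('pics/topc.png',cv2.resize(s['img'][120:210,220:370,::-1],None,fx=5,fy=5,interpolation=cv2.INTER_CUBIC))
cv2.imwrite('pics/sidec.png',cv2.resize(a['img'][150:280,260:410,::-1],None,fx=4.5,fy=4.5,interpolation=cv2.INTER_CUBIC))
P=pts(s)
for uv in [(310,147),(253,168),(290,168),(326,158),(240,184),(270,184),(340,183),(247,224),(300,222),(203,159)]:print(uv,P[uv[1],uv[0]].round(4))
# base board points
I=s['img'].astype(int)
m=(abs(P[...,2]-0.012)<0.006)&(I[...,0]>120)&(P[...,0]>.45)&(P[...,0]<.75)&(abs(P[...,1])<.4)
n,l,st,c=cv2.connectedComponentsWithStats(cv2.morphologyEx(m.astype(np.uint8),cv2.MORPH_CLOSE,np.ones((9,9))))
print(st,)
Q=P[m&(l==1+np.argmax(st[1:,4]))]
print(len(Q),Q.min(0),Q.max(0)); print(cv2.minAreaRect((Q[:,:2]*1000).astype(np.float32)),np.median(Q[:,2]))
```

```text
(310, 147) [ 0.6506 -0.0896  0.1583]
(253, 168) [0.5966 0.084  0.0781]
(290, 168) [ 0.6004 -0.0329  0.0715]
(326, 158) [ 0.6313 -0.1448  0.0929]
(240, 184) [0.5537 0.13   0.0096]
(270, 184) [0.5557 0.0307 0.0108]
(340, 183) [ 0.5645 -0.2009  0.0114]
(247, 224) [0.4218 0.1026 0.0152]
(300, 222) [ 0.4322 -0.0705  0.0156]
(203, 159) [0.6351 0.2564 0.01  ]
[[     0      0    560    420 231194]
 [   165    141     10     10     20]
 [   190    145     29     30    680]
 [   234    145    112     43   2639]
 [   388    149      2      1      2]
 [   382    181      1      1      1]
 [   381    183      1      1      1]
 [   281    203     38     15    395]
 [   229    205     35     11    268]]
2067 [ 0.54597322 -0.21802537  0.00603594] [0.68786622 0.15371265 0.01799297]
((618.6280517578125, -32.44329833984375), (140.23513793945312, 370.7282409667969), 0.848466157913208) 0.012140183618889244
```

```bash
ls pics
```

```text
side0.png
sidec.png
top0.png
topc.png
```

View pics/topc.png

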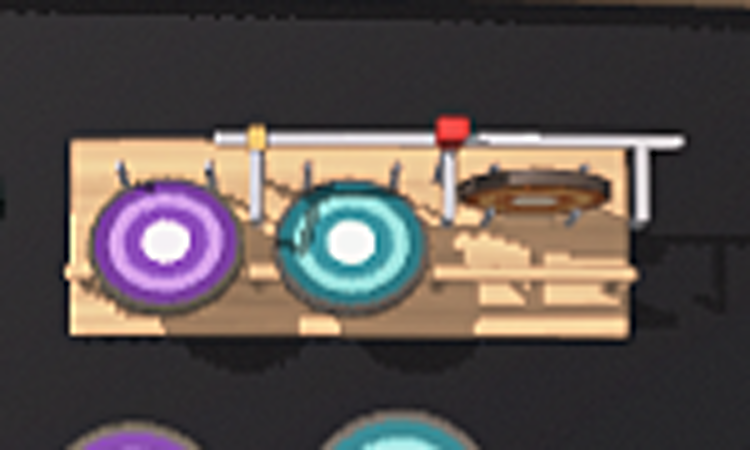

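View pics/sidec.png

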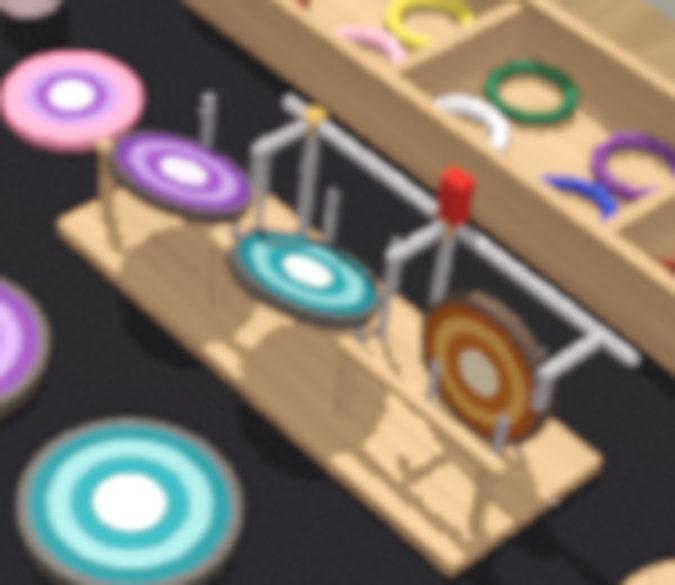

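Run:
```python
from h import *
for f in('top0','side0'):
    s=pickle.load(open(f+'.pkl','rb'));P=pts(s);I=s['img'].astype(int)
    m=(abs(P[...,2]-0.012)<0.007)&(I[...,0]>130)&(I[...,0]>I[...,2]+25)&(P[...,0]>.5)&(P[...,0]<.72)&(P[...,1]<.19)&(P[...,1]>-.25)
    Q=P[m]
    # front edge per y bin, back edge
    for nm,fn in(('front',min),('back',max)):
        A=[]
        for y in np.arange(-.21,.15,.01):
            q=Q[abs(Q[:,1]-y)<.004]
            if len(q)>5:A.append((y,np.percentile(q[:,0],2 if nm=='front' else 98)))
        A=np.array(A);print(f,nm,len(A),np.polyfit(A[:,0],A[:,1],1),np.round(A[:,1]*1000).astype(int))
    for x in np.arange(.57,.68,.01):
        q=Q[abs(Q[:,0]-x)<.005]
        if len(q)>5: print(round(x,3),q[:,1].min().round(4),q[:,1].max().round(4))
    h=(I[...,0]>150)&(I[...,1]<70)&(I[...,2]<70)&(P[...,0]>.5)&(P[...,0]<.72)&(P[...,2]>.12)&(P[...,1]<.19)&(P[...,1]>-.25)
    print('handle',h.sum(),P[h].min(0),P[h].max(0),P[h].mean(0))
    # disc fits
    for nm,c in(('purple',(.6,.084)),('teal',(.6,-.03))):
        w=(abs(P[...,0]-.6)<.06)&(abs(P[...,1]-c[1])<.053)&(P[...,2]>.06)&(P[...,2]<.11)
        q=P[w];cc=q.mean(0);U,S,V=np.linalg.svd(q-cc,full_matrices=False)
        print(nm,len(q),q.min(0).round(3),q.max(0).round(3),V[2].round(3),(S/np.sqrt(len(q))).round(4))
```

```text
top0 front 36 [-0.02387068  0.55003646] [554 555 555 555 554 554 554 554 553 553 553 552 553 552 552 551 551 551
 550 550 550 550 549 551 549 549 549 548 548 549 548 547 547 547 547 548]
top0 back 36 [-0.00411798  0.67192922] [676 674 675 675 675 674 674 672 674 673 673 667 671 673 673 672 672 671
 672 671 670 670 670 672 639 671 672 676 676 676 676 675 675 675 674 673]
0.57 -0.218 0.1505
0.58 -0.2168 0.1508
0.6 -0.2182 0.1511
0.61 -0.2142 0.1518
0.62 -0.2139 0.1521
0.63 -0.2173 0.1522
0.64 -0.2174 0.1526
0.65 -0.217 0.1526
0.66 -0.2143 0.154
0.67 -0.2134 0.1537
0.68 -0.2137 0.104
handle 9 [ 0.64884548 -0.09824624  0.14719606] [ 0.65884775 -0.08122127  0.16667476] [ 0.6523868  -0.09134314  0.16091852]
purple 701 [0.547 0.033 0.06 ] [0.644 0.135 0.099] [-0.322 -0.    -0.947] [0.0258 0.0253 0.005 ]
teal 701 [ 0.55  -0.081  0.06 ] [0.648 0.021 0.102] [-0.323 -0.008 -0.946] [0.0258 0.0254 0.005 ]
side0 front 36 [-0.01889619  0.54660365] [552 550 550 550 550 549 549 548 549 548 549 549 548 549 547 547 548 549
 547 547 545 547 545 546 545 546 546 546 546 547 545 546 544 544 543 544]
side0 back 36 [-0.10362032  0.63595438] [675 676 676 675 631 632 631 630 630 635 635 643 649 654 664 674 673 672
 615 609 606 602 598 598 599 675 668 673 672 673 668 611 607 603 598 596]
0.57 -0.2185 0.1555
0.58 -0.2201 0.1543
0.59 -0.2197 0.1522
0.6 -0.2184 0.1371
0.61 -0.2187 0.119
0.62 -0.219 0.0692
0.63 -0.2183 0.0805
0.64 -0.2163 0.0747
0.65 -0.2164 0.078
0.66 -0.2166 0.0864
0.67 -0.2148 0.0957
0.68 -0.2154 0.0867
handle 57 [ 0.64455503 -0.0996357   0.13258494] [ 0.65806386 -0.08578965  0.16478536] [ 0.65021601 -0.09453419  0.15180001]
purple 508 [0.545 0.031 0.06 ] [0.649 0.136 0.096] [-0.265  0.055 -0.963] [0.0284 0.0253 0.0055]
teal 583 [ 0.548 -0.083  0.06 ] [0.645 0.023 0.097] [-0.271  0.031 -0.962] [0.0283 0.0251 0.0058]
```

```bash
cat >> h.py <<'E'
from scipy.spatial.transform import Rotation as Ro
O=np.array([.612,-.033,0]);YAW=.022
RK=Ro.from_euler('z',YAW)
def w(p): return O+RK.apply(p)
def rk(p): return RK.inv().apply(np.array(p)-O)
def goal(pr,tilt):  # tilt from vertical (rad), pointing rack +x when 90deg
    a=RK.apply([np.sin(tilt),0,-np.cos(tilt)]);best=None
    s=r.get_state();R=Ro.from_quat(s['eef_rot'])
    for sg in(1,-1):
        x=sg*RK.apply([0,1,0]);G=Ro.from_matrix(np.stack([x,a,np.cross(x,a)],1))
        v=(R.inv()*G).as_rotvec()
        if best is None or np.linalg.norm(v)<np.linalg.norm(best[0]):best=(v,G)
    d=w(pr)-s['tool_pos']
    print('t',s['clock'],'rack tcp',rk(s['tool_pos']).round(4)*1000,'F',s['contact_force'].round(1))
    print('turn(tool)',best[0].round(3),'shift now-axes mm',(R.inv().apply(d)*1000).round(1),'shift goal-axes',(best[1].inv().apply(d)*1000).round(1),'world',(d*1000).round(1))
    return best
def st():
    s=r.get_state();R=Ro.from_quat(s['eef_rot']).as_matrix()
    print('t',round(s['clock'],2),'rack',(rk(s['tool_pos'])*1000).round(1),'F',s['contact_force'].round(1),'op',round(s['opening'],2),'q',s['q'].round(2));print('axes in rack',RK.inv().as_matrix().dot(R).round(3).tolist())
E
python3 - <<'E'
from h import *
st();goal([-.12,.118,.16],.9)
E
```

```text
t 0.1 rack [-321.7  599.8  238. ] F [0.3 0.7 1.5] op 1.0 q [-1.08  0.69 -0.19  1.57  0.16  0.9  -0.22]
axes in rack [[0.463, -0.001, -0.886], [0.886, -0.001, 0.463], [-0.002, -1.0, -0.0]]
t 0.1 rack tcp [-321.7  599.8  238. ] F [0.3 0.7 1.5]
turn(tool) [-0.882 -0.448 -0.218] shift now-axes mm [-333.4   78.6 -402. ] shift goal-axes [-481.8  206.5  -64.3] world [ 212.3 -477.2  -78. ]
```

```bash
python3 -m inch '[[-24,0,-29,0,0,0],[-27,0,-32,0,0,0],[-27,0,-32,0,0,0],[-27,0,-32,0,0,0],[-27,0,-32,0,0,0],[-27,0,-32,0,0,0],[-27,0,-32,0,0,0],[-27,0,-32,0,0,0],[-27,0,-32,0,0,0],[-27,0,-32,0,0,0],[-27,0,-32,0,0,0],[-27,0,-32,0,0,0]]' 30 20
python3 -c "
from h import *
st();goal([-.12,.118,.14],.9)"
```

```text
clock: 1.1
tool_pos: [0.4757, 0.1034, 0.2386]
eef_rot: [-0.601, -0.373, 0.373, 0.601]
contact_force: [0.7, 0.1, 0.2]
opening: 0.341
t 1.1 rack [-133.3  139.3  238.6] F [0.7 0.1 0.2] op 0.34 q [-0.14  0.52 -0.26  1.97  0.2   0.68  0.59]
axes in rack [[0.463, -0.0, -0.886], [0.886, -0.0, 0.463], [-0.0, -1.0, 0.0]]
t 1.1 rack tcp [-133.3  139.3  238.6] F [0.7 0.1 0.2]
turn(tool) [-0.883 -0.448 -0.217] shift now-axes mm [-12.7  98.6 -21.7] shift goal-axes [-21.3  71.7  69. ] world [ 13.8 -21.  -98.6]
```

```bash
python3 -m inch '[[0,0,0,-0.098,-0.05,-0.024],[0,0,0,-0.098,-0.05,-0.024],[0,0,0,-0.098,-0.05,-0.024],[0,0,0,-0.098,-0.05,-0.024],[0,0,0,-0.098,-0.05,-0.024],[0,0,0,-0.098,-0.05,-0.024],[0,0,0,-0.098,-0.05,-0.024],[0,0,0,-0.098,-0.05,-0.024],[0,0,0,-0.098,-0.05,-0.024],[0,0,0,0,0,0]]'
python3 -c "
from h import *
st();goal([-.12,.118,.11],.9);snap('side','s1')"
```

```text
clock: 1.93
tool_pos: [0.4604, 0.0759, 0.2291]
eef_rot: [0.67, 0.511, -0.346, -0.412]
contact_force: [-1.0, 0.2, -0.1]
opening: 0.342
t 1.93 rack [-149.2  112.2  229.1] F [-1.   0.2 -0.1] op 0.34 q [-0.55  0.46  0.1   2.39  1.64  0.26 -0.73]
axes in rack [[0.26, 0.397, -0.88], [0.965, -0.146, 0.219], [-0.041, -0.906, -0.421]]
t 1.9333 rack tcp [-149.2  112.2  229.1] F [-1.   0.2 -0.1]
turn(tool) [-0.468 -0.183 -0.197] shift now-axes mm [ 18.1 118.7  25.7] shift goal-axes [ 5.8 96.9 75.2] world [  29.1    6.5 -119.1]
```

View pics/s1.png

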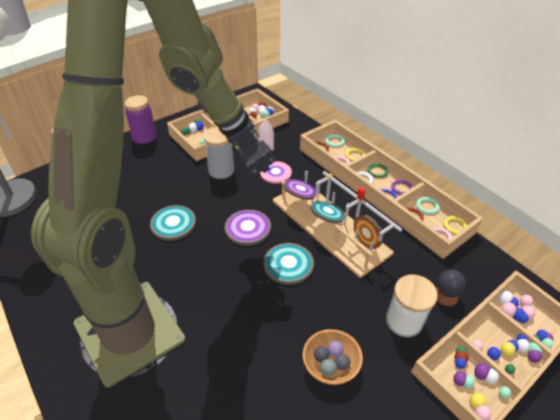

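```bash
python3 -m inch '[[0,0,0,-0.1,-0.04,-0.042],[0,0,0,-0.1,-0.04,-0.042],[0,0,0,-0.1,-0.04,-0.042],[0,0,0,-0.1,-0.04,-0.042],[0,0,0,-0.068,-0.023,-0.029],[0,0,0,0,0,0]]'
python3 -c "
from h import *
st();goal([-.12,.118,.11],.9)"
```

```text
clock: 2.48
tool_pos: [0.4567, 0.0708, 0.2056]
eef_rot: [0.675, 0.555, -0.346, -0.341]
contact_force: [0.1, -1.0, -0.6]
opening: 0.341
t 2.48 rack [-153.   107.2  205.6] F [ 0.1 -1.  -0.6] op 0.34 q [-0.15  0.59 -0.62  2.53  1.89  0.82 -1.02]
axes in rack [[0.167, 0.51, -0.844], [0.982, -0.163, 0.095], [-0.089, -0.845, -0.528]]
t 2.4833 rack tcp [-153.   107.2  205.6] F [ 0.1 -1.  -0.6]
turn(tool) [-0.348 -0.066 -0.179] shift now-axes mm [24.6 95.8 23.6] shift goal-axes [10.8 85.2 54.3] world [ 32.7  11.5 -95.6]
```

```bash
python3 -m inch '[[5,14,-23,0,0,0],[5,14,-23,0,0,0],[5,14,-23,0,0,0],[5,14,-23,0,0,0],[0,0,0,-0.1,-0.02,-0.05],[0,0,0,-0.1,-0.02,-0.05],[0,0,0,-0.1,-0.02,-0.05],[0,0,0,-0.048,-0.01,-0.03],[0,0,0,0,0,0]]'
python3 -c "
from h import *
st();goal([-.12,.118,.11],.9)"
```

```text
clock: 3.23
tool_pos: [0.5655, 0.0639, 0.2028]
eef_rot: [0.67, 0.651, -0.265, -0.241]
contact_force: [-1.3, -0.4, -0.5]
opening: 0.336
t 3.23 rack [-44.4  97.9 202.8] F [-1.3 -0.4 -0.5] op 0.34 q [-0.01  0.78 -0.61  2.53  2.41  1.15 -1.17]
axes in rack [[0.035, 0.742, -0.669], [0.999, -0.054, -0.007], [-0.041, -0.668, -0.743]]
t 3.2333 rack tcp [-44.4  97.9 202.8] F [-1.3 -0.4 -0.5]
turn(tool) [-0.062  0.009 -0.053] shift now-axes mm [ 21.2   4.7 119.4] shift goal-axes [ 20.1  -1.6 119.7] world [-76.   18.4 -92.8]
```

```bash
python3 -m inch '[[7,1,37,-0.03,0.005,-0.027],[7,1,37,-0.03,0.005,-0.027],[6,1,36,0,0,0],[0,0,0,0,0,0]]'
python3 -c "
from h import *
st();goal([-.105,.118,.11],.9);snap('side','s2')"
```

```text
clock: 3.57
tool_pos: [0.5552, 0.116, 0.1482]
eef_rot: [0.637, 0.681, -0.275, -0.234]
contact_force: [-0.9, 0.0, -2.6]
opening: 0.342
t 3.57 rack [-53.5 150.2 148.2] F [-0.9  0.  -2.6] op 0.34 q [ 0.15  1.16 -1.17  2.54  2.25  1.62 -0.83]
axes in rack [[-0.058, 0.739, -0.671], [0.998, 0.022, -0.062], [-0.031, -0.673, -0.739]]
t 3.5667 rack tcp [-53.5 150.2 148.2] F [-0.9  0.  -2.6]
turn(tool) [-0.068  0.061  0.024] shift now-axes mm [-28.  -13.1  64.8] shift goal-axes [-32.2 -16.6  61.9] world [-50.8 -33.3 -38.2]
```

View pics/s2.png

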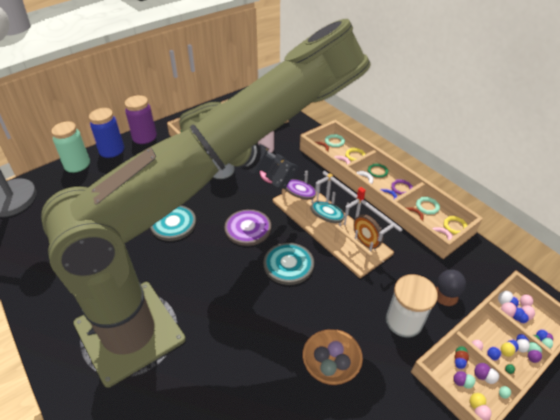

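```bash
cat > k.py <<'E'
from h import *
from scipy.optimize import least_squares
D=[([.27713,.55957,.238],[.6011,.37246,-.37339,-.60043],1.5662),([.4757,.1034,.2386],[-.601,-.373,.373,.601],1.97),
([.4604,.0759,.2291],[.67,.511,-.346,-.412],2.39),([.4567,.0708,.2056],[.675,.555,-.346,-.341],2.53),([.5655,.0639,.2028],[.67,.651,-.265,-.241],2.53),([.5552,.116,.1482],[.637,.681,-.275,-.234],2.54)]
def res(p,v=0):
    L,h,A,B,=p;o=[]
    for t,q,q4 in D:
        a=Ro.from_quat(q).apply([0,1,0]);W=np.array(t)-L*a;d2=((W-[0,0,h])**2).sum()
        o.append(d2-(A+B*np.cos(q4)))
    return o
f=least_squares(res,[.2,.3,.3,.3]);L,h,A,B=f.x
def q4(t,tilt,az=0):
    a=RK.apply([np.sin(tilt)*np.cos(az),np.sin(tilt)*np.sin(az),-np.cos(tilt)])
    W=w(t)-L*a;c=(((W-[0,0,h])**2).sum()-A)/B;return np.arccos(c) if abs(c)<1 else c
if __name__=='__main__':
    print(f.x,np.round(f.fun,4))
    for tl in(.3,.5,.7,.9):print(tl,[(x,z,y,round(float(q4([x,y,z],tl)),2)) for y in(.118,0) for x,z in((-.12,.11),(-.08,.05),(-.06,.07),(-.04,.1),(0,.1))])
E
python3 k.py
```

```text
[0.34630807 0.40538918 0.42076981 0.38894459] [ 0.0001 -0.0004  0.0012 -0.0008 -0.0008  0.0007]
0.3 [(-0.12, 0.11, 0.118, 2.31), (-0.08, 0.05, 0.118, 2.21), (-0.06, 0.07, 0.118, 2.15), (-0.04, 0.1, 0.118, 2.1), (0, 0.1, 0.118, 1.98), (-0.12, 0.11, 0, 2.32), (-0.08, 0.05, 0, 2.22), (-0.06, 0.07, 0, 2.16), (-0.04, 0.1, 0, 2.11), (0, 0.1, 0, 1.99)]
0.5 [(-0.12, 0.11, 0.118, 2.49), (-0.08, 0.05, 0.118, 2.37), (-0.06, 0.07, 0.118, 2.33), (-0.04, 0.1, 0.118, 2.27), (0, 0.1, 0.118, 2.16), (-0.12, 0.11, 0, 2.51), (-0.08, 0.05, 0, 2.38), (-0.06, 0.07, 0, 2.34), (-0.04, 0.1, 0, 2.28), (0, 0.1, 0, 2.17)]
0.7 [(-0.12, 0.11, 0.118, 2.65), (-0.08, 0.05, 0.118, 2.5), (-0.06, 0.07, 0.118, 2.46), (-0.04, 0.1, 0.118, 2.42), (0, 0.1, 0.118, 2.31), (-0.12, 0.11, 0, 2.67), (-0.08, 0.05, 0, 2.52), (-0.06, 0.07, 0, 2.48), (-0.04, 0.1, 0, 2.44), (0, 0.1, 0, 2.33)]
0.9 [(-0.12, 0.11, 0.118, 2.76), (-0.08, 0.05, 0.118, 2.58), (-0.06, 0.07, 0.118, 2.55), (-0.04, 0.1, 0.118, 2.53), (0, 0.1, 0.118, 2.42), (-0.12, 0.11, 0, 2.78), (-0.08, 0.05, 0, 2.59), (-0.06, 0.07, 0, 2.56), (-0.04, 0.1, 0, 2.54), (0, 0.1, 0, 2.43)]
```

```bash
python3 -c "
from h import *
goal([-.06,.118,.20],.5)"
```

```text
t 3.6167 rack tcp [-51.7 148.7 152.9] F [ 0.2 -0.1 -0.3]
turn(tool) [0.341 0.065 0.009] shift now-axes mm [-31.7 -38.2 -27.7] shift goal-axes [-30.7 -45.3 -15.3] world [ -7.6 -30.8  47.1]
```

```bash
python3 -m inch '[[-8,-12,-6,0.07,0.013,0],[-8,-12,-6,0.07,0.013,0],[-8,-11,-4,0.07,0.013,0],[-8,-10,-4,0.07,0.013,0],[0,0,0,0.06,0.013,0],[0,0,0,0,0,0]]'
python3 -c "
from h import *
st();goal([-.105,.118,.14],.5)"
```

```text
clock: 4.12
tool_pos: [0.5494, 0.0789, 0.2141]
eef_rot: [0.608, 0.619, -0.355, -0.349]
contact_force: [0.2, -0.1, 1.2]
opening: 0.338
t 4.12 rack [-60.1 113.3 214.1] F [ 0.2 -0.1  1.2] op 0.34 q [ 0.41  0.83 -1.25  2.28  1.74  1.01 -0.37]
axes in rack [[0.003, 0.505, -0.863], [1.0, -0.001, 0.003], [0.0, -0.863, -0.505]]
t 4.1167 rack tcp [-60.1 113.3 214.1] F [ 0.2 -0.1  1.2]
turn(tool) [ 0.029 -0.003 -0.001] shift now-axes mm [ 4.6 41.3 76.2] shift goal-axes [ 4.7 43.5 75. ] world [-45.    3.7 -74.1]
```

```bash
python3 -m inch '[[2,13,25,0,0,0],[2,14,25,0,0,0],[1,14,26,0.02,0,0],[0,0,0,0,0,0]]'
python3 -c "
from h import *
st();goal([-.085,.118,.052],.5)"
```

```text
clock: 4.45
tool_pos: [0.4962, 0.0838, 0.1323]
eef_rot: [0.598, 0.616, -0.369, -0.356]
contact_force: [-0.1, 0.0, -0.5]
opening: 0.339
t 4.45 rack [-113.2  119.4  132.3] F [-0.1  0.  -0.5] op 0.34 q [ 0.29  1.   -1.21  2.46  1.93  1.18 -0.66]
axes in rack [[-0.009, 0.474, -0.881], [1.0, 0.003, -0.009], [-0.002, -0.881, -0.474]]
t 4.45 rack tcp [-113.2  119.4  132.3] F [-0.1  0.  -0.5]
turn(tool) [-0.007  0.009  0.003] shift now-axes mm [-1.5 84.1 13.2] shift goal-axes [-1.4 84.  13.8] world [ 28.2  -0.7 -80.3]
```

```bash
python3 -m inch '[[0,27,4,0,0,0],[-1,28,4,0,0,0],[0,27,5,0,0,0],[0,0,0,0,0,0]]'
python3 -c "
from h import *
st();goal([-.068,.118,.070],.5);snap('side','s3')"
```

```text
clock: 4.78
tool_pos: [0.5283, 0.0837, 0.054]
eef_rot: [0.6, 0.615, -0.366, -0.357]
contact_force: [-0.8, 0.1, -0.2]
opening: 0.345
t 4.78 rack [-81.1 118.5  54. ] F [-0.8  0.1 -0.2] op 0.35 q [ 0.28  1.2  -1.11  2.39  2.1   1.26 -0.66]
axes in rack [[-0.002, 0.477, -0.879], [1.0, 0.001, -0.002], [-0.0, -0.879, -0.477]]
t 4.7833 rack tcp [-81.1 118.5  54. ] F [-0.8  0.1 -0.2]
turn(tool) [-0.003  0.002  0.001] shift now-axes mm [ -0.5  -7.8 -19.2] shift goal-axes [ -0.5  -7.8 -19.2] world [13.1 -0.2 16. ]
```

```bash
python3 -c "
from h import *
s=pickle.load(open('s3.pkl','rb'));cv2.imwrite('pics/s3c.png',cv2.resize(s['img'][100:290,200:420,::-1],None,fx=3,fy=3,interpolation=cv2.INTER_CUBIC))"
```

```text
(no output)
```

View pics/s3c.png

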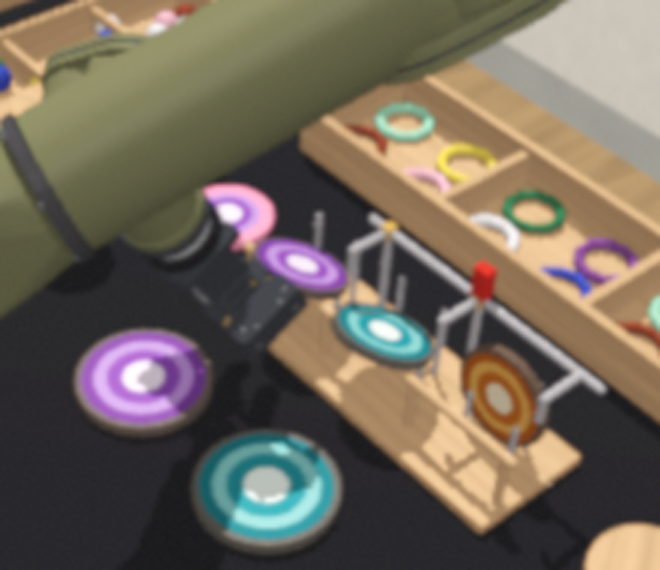

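```bash
python3 -m inch '[[0,-4,-7,0,0,0],[0,-4,-7,0,0,0],[0,0,-4,0,0,0],[0,0,0,0,0,0]]'
python3 -c "
from h import *
st();goal([-.062,.118,.085],.5);snap('top','t3')"
```

```text
clock: 5.17
tool_pos: [0.5412, 0.086, 0.0752]
eef_rot: [0.6, 0.618, -0.363, -0.356]
contact_force: [-0.4, 0.8, 0.3]
opening: 0.342
t 5.17 rack [-68.1 120.5  75.2] F [-0.4  0.8  0.3] op 0.34 q [ 0.3   1.15 -1.13  2.36  2.06  1.21 -0.6 ]
axes in rack [[-0.005, 0.483, -0.876], [1.0, 0.007, -0.002], [0.005, -0.876, -0.483]]
t 5.1667 rack tcp [-68.1 120.5  75.2] F [-0.4  0.8  0.3]
turn(tool) [0.004 0.002 0.007] shift now-axes mm [ -2.5  -5.6 -10.1] shift goal-axes [ -2.5  -5.6 -10.1] world [ 6.2 -2.4  9.8]
```

```bash
python3 -m inch '[[0,4,-4,0,0,0],[0,2,-4,0,0,0],[0,0,0,0,0,0]]'
python3 -c "
from h import *
st();goal([-.05,.118,.085],.5);snap('side','s4');snap('top','t4')
s=pickle.load(open('s4.pkl','rb'));cv2.imwrite('pics/s4c.png',cv2.resize(s['img'][150:250,240:380,::-1],None,fx=4,fy=4,interpolation=cv2.INTER_CUBIC))
s=pickle.load(open('t4.pkl','rb'));cv2.imwrite('pics/t4c.png',cv2.resize(s['img'][120:210,220:370,::-1],None,fx=4,fy=4,interpolation=cv2.INTER_CUBIC))
"
```

```text
clock: 5.47
tool_pos: [0.5499, 0.0859, 0.0704]
eef_rot: [0.599, 0.617, -0.364, -0.358]
contact_force: [0.7, 0.5, -0.3]
opening: 0.342
t 5.47 rack [-59.5 120.3  70.4] F [ 0.7  0.5 -0.3] op 0.34 q [ 0.31  1.16 -1.12  2.33  2.06  1.19 -0.57]
axes in rack [[-0.004, 0.478, -0.878], [1.0, 0.006, -0.001], [0.005, -0.878, -0.478]]
t 5.4667 rack tcp [-59.5 120.3  70.4] F [ 0.7  0.5 -0.3]
turn(tool) [-0.001  0.001  0.006] shift now-axes mm [ -2.2  -8.3 -15.3] shift goal-axes [ -2.3  -8.2 -15.3] world [ 9.5 -2.  14.6]
```

View pics/s4c.png

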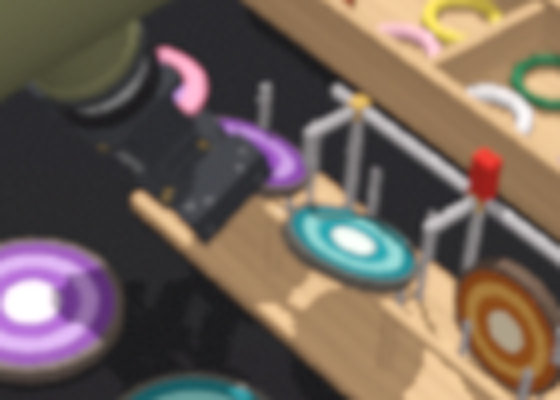

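View pics/t4c.png

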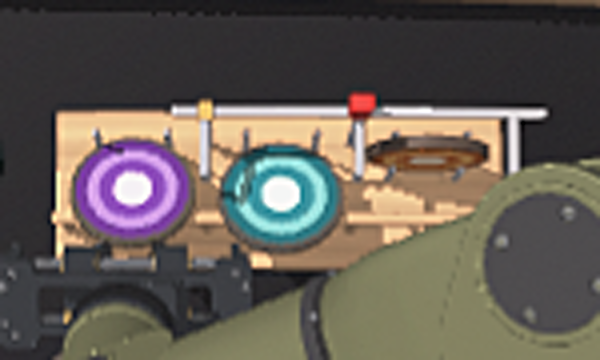

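```bash
python3 -m inch '[[0,-5,-7,0,0,0],[-1,-5,-7,0,0,0],[0,-3,-6,0,0,0],[-1,-3,-6,0,0,0],[0,0,0,0,0,0]]'
python3 -c "
from h import *
st();snap('side','s5');snap('top','t5')
s=pickle.load(open('s5.pkl','rb'));t=pickle.load(open('t5.pkl','rb'));cv2.imwrite('pics/c5.png',np.vstack([cv2.resize(s['img'][150:250,240:380,::-1],None,fx=3,fy=3),cv2.resize(t['img'][120:210,230:370,::-1],None,fx=3,fy=3)]))
"
```

```text
clock: 5.98
tool_pos: [0.566, 0.0844, 0.0989]
eef_rot: [0.599, 0.617, -0.363, -0.357]
contact_force: [1.2, 0.2, 0.4]
opening: 0.339
t 5.98 rack [-43.4 118.4  98.9] F [1.2 0.2 0.4] op 0.34 q [ 0.33  1.09 -1.14  2.28  1.99  1.12 -0.49]
axes in rack [[-0.004, 0.481, -0.877], [1.0, 0.007, -0.001], [0.005, -0.877, -0.481]]
```

View pics/c5.png

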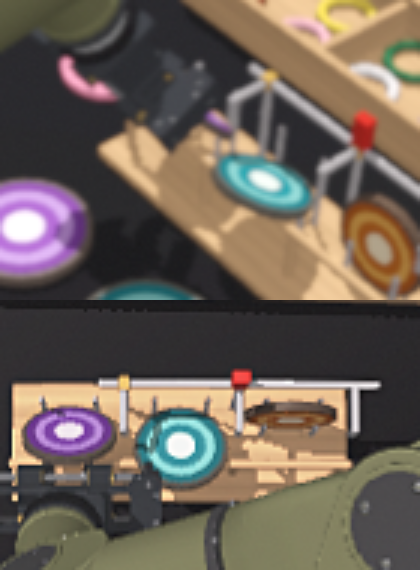

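```bash
python3 -m inch '[[0,-2,-6,0,0,0],[0,-2,-7,0,0,0],[0,-1,-7,0,0,0],[0,0,-7,0,0,0],[0,0,-6,0,0,0],[0,0,0,0,0,0]]'
python3 -c "
from h import *
st();snap('side','s6');snap('top','t6')
s=pickle.load(open('s6.pkl','rb'));t=pickle.load(open('t6.pkl','rb'));cv2.imwrite('pics/c6.png',np.vstack([cv2.resize(s['img'][150:250,240:380,::-1],None,fx=3,fy=3),cv2.resize(t['img'][120:210,230:370,::-1],None,fx=3,fy=3)]))
"
```

```text
clock: 6.58
tool_pos: [0.5928, 0.0851, 0.1183]
eef_rot: [0.6, 0.617, -0.363, -0.357]
contact_force: [-0.4, 0.3, 0.5]
opening: 0.341
t 6.58 rack [-16.6 118.5 118.3] F [-0.4  0.3  0.5] op 0.34 q [ 0.35  1.05 -1.14  2.2   1.92  1.06 -0.39]
axes in rack [[-0.004, 0.48, -0.877], [1.0, 0.006, -0.001], [0.005, -0.877, -0.48]]
```

View pics/c6.png

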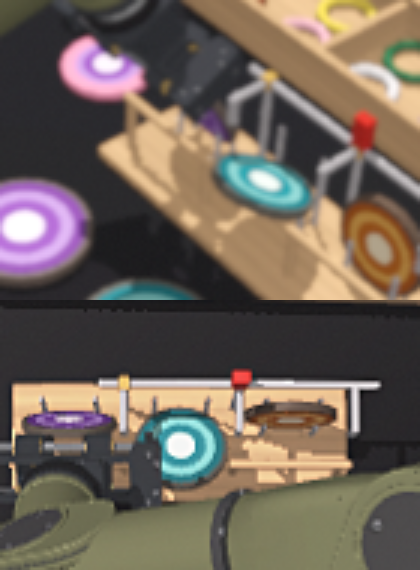

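```bash
python3 -m inch '[[0,2,-5,0,0,0],[0,3,-5,0,0,0],[0,4,-5,0,0,0],[0,3,-3,0,0,0],[0,0,0,0,0,0]]'
python3 -c "
from h import *
st();snap('side','s7');snap('top','t7')
s=pickle.load(open('s7.pkl','rb'));t=pickle.load(open('t7.pkl','rb'));cv2.imwrite('pics/c7.png',np.vstack([cv2.resize(s['img'][150:250,240:380,::-1],None,fx=3,fy=3),cv2.resize(t['img'][120:210,230:370,::-1],None,fx=3,fy=3)]))
P=pts(t);I=t['img'].astype(int)
m=(I[...,2]>I[...,1]+40)&(P[...,2]>.05)&(abs(P[...,0]-.62)<.05)&(abs(P[...,1]-.085)<.06)
q=np.array([rk(p) for p in P[m]])*1000;print(len(q),q.min(0).round(),q.max(0).round(),q.mean(0).round())
"
```

```text
clock: 7.1
tool_pos: [0.6135, 0.0854, 0.115]
eef_rot: [0.599, 0.617, -0.364, -0.358]
contact_force: [0.0, -0.3, 0.6]
opening: 0.341
t 7.1 rack [  4.1 118.3 115. ] F [ 0.  -0.3  0.6] op 0.34 q [ 0.35  1.06 -1.13  2.14  1.9   1.03 -0.33]
axes in rack [[-0.004, 0.478, -0.878], [1.0, 0.006, -0.001], [0.005, -0.878, -0.478]]Traceback (most recent call last):
  File "<string>", line 7, in <module>
    q=np.array([rk(p) for p in P[m]])*1000;print(len(q),q.min(0).round(),q.max(0).round(),q.mean(0).round())
                                                        ~~~~~^^^
    return umr_minimum(a, axis, None, out, keepdims, initial, where)
ValueError: zero-size array to reduction operation minimum which has no identity
```

View pics/c7.png

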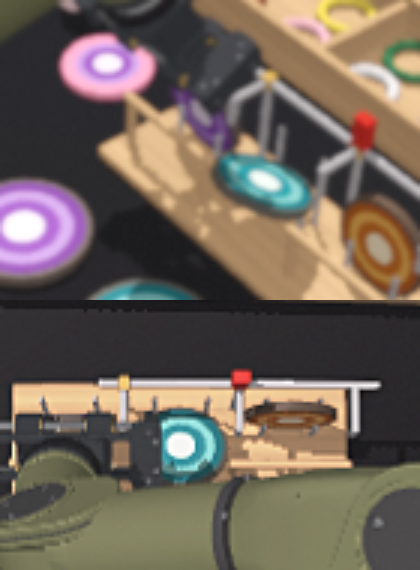

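```bash
python3 -m inch '[[0,-8,6,0,0,0],[0,-15,10,0,0,0],[0,-20,15,0,0,0],[0,-20,15,0,0,0],[0,0,0,0,0,0]]'
python3 -c "
from h import *
st();snap('side','s8');snap('top','t8')
s=pickle.load(open('s8.pkl','rb'));t=pickle.load(open('t8.pkl','rb'));cv2.imwrite('pics/c8.png',np.vstack([cv2.resize(s['img'][150:250,240:380,::-1],None,fx=3,fy=3),cv2.resize(t['img'][120:210,230:370,::-1],None,fx=3,fy=3)]))
goal([-.105,0,.132],.5)
"
```

```text
clock: 7.62
tool_pos: [0.5376, 0.084, 0.1499]
eef_rot: [0.596, 0.619, -0.367, -0.357]
contact_force: [0.2, 0.0, 0.9]
opening: 0.341
t 7.62 rack [-71.8 118.6 149.9] F [0.2 0.  0.9] op 0.34 q [ 0.35  0.97 -1.2   2.34  1.87  1.08 -0.49]
axes in rack [[-0.012, 0.477, -0.879], [1.0, 0.009, -0.009], [0.004, -0.879, -0.477]]
t 7.7167 rack tcp [-68.1 118.2 149.2] F [ 0.5 -0.1  0.4]
turn(tool) [-0.001  0.005  0.007] shift now-axes mm [-118.    -3.4   41.2] shift goal-axes [-118.2   -2.6   40.6] world [ -34.2 -119.   -17.2]
```

View pics/c8.png

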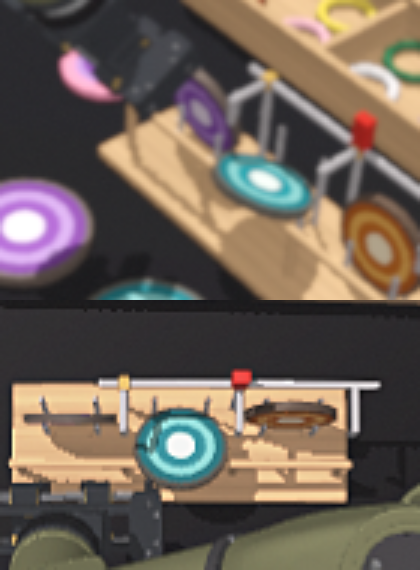

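```bash
python3 -m inch '[[-8,-1,13,0,0,0],[-20,-1,13,0,0,0],[-30,-1,12,0,0,0],[-30,0,3,0,0,0],[-30,0,0,0,0,0],[0,0,0,0,0,0]]'
python3 -c "
from h import *
st();goal([-.081,0,.054],.5)"
```

```text
clock: 8.22
tool_pos: [0.5065, -0.0429, 0.1293]
eef_rot: [0.602, 0.612, -0.365, -0.359]
contact_force: [-0.9, -0.5, 0.2]
opening: 0.34
t 8.22 rack [-105.7   -7.6  129.3] F [-0.9 -0.5  0.2] op 0.34 q [ 0.64  0.99 -1.17  2.45  2.04  1.01 -0.42]
axes in rack [[0.005, 0.475, -0.88], [1.0, -0.003, 0.004], [-0.0, -0.88, -0.475]]
t 8.2167 rack tcp [-105.7   -7.6  129.3] F [-0.9 -0.5  0.2]
turn(tool) [-0.005 -0.004 -0.003] shift now-axes mm [ 7.7 78.  14.1] shift goal-axes [ 7.6 77.9 14.5] world [ 24.5   8.1 -75.3]
```

```bash
python3 -m inch '[[3,26,5,0,0,0],[3,26,5,0,0,0],[2,26,4,0,0,0],[0,0,0,0,0,0],[0,-2,-9,0,0,0],[0,-2,-9,0,0,0],[0,0,-8,0,0,0],[0,0,0,0,0,0]]'
python3 -c "
from h import *
st();snap('top','t9')
t=pickle.load(open('t9.pkl','rb'));cv2.imwrite('pics/c9.png',cv2.resize(t['img'][120:210,230:370,::-1],None,fx=4,fy=4))
goal([-.0595,0,.0704],.5)"
```

```text
clock: 8.88
tool_pos: [0.5552, -0.0259, 0.0737]
eef_rot: [0.6, 0.617, -0.364, -0.357]
contact_force: [1.2, 0.3, -0.7]
opening: 0.341
t 8.88 rack [-56.6   8.4  73.7] F [ 1.2  0.3 -0.7] op 0.34 q [ 0.58  1.14 -1.1   2.34  2.14  1.05 -0.38]
axes in rack [[-0.004, 0.481, -0.877], [1.0, 0.006, -0.002], [0.004, -0.877, -0.481]]
t 8.9333 rack tcp [-57.6   8.3  73.1] F [-0.3  0.9  0.4]
turn(tool) [0.001 0.002 0.006] shift now-axes mm [-8.3  1.4  3. ] shift goal-axes [-8.3  1.5  3. ] world [-1.7 -8.3 -2.7]
```

View pics/c9.png

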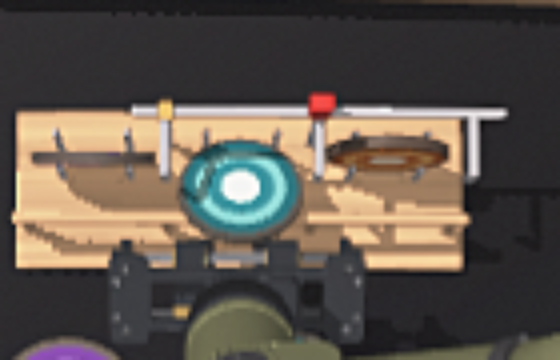

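```bash
python3 -m inch '[[-5,1,3,0,0,0],[0,0,0,0,0,0],[0,-5,-7,0,0,0],[0,-5,-7,0,0,0],[0,-3,-6,0,0,0],[0,-3,-6,0,0,0],[0,0,0,0,0,0]]'
python3 -c "
from h import *
st();snap('side','s10');snap('top','t10')
s=pickle.load(open('s10.pkl','rb'));t=pickle.load(open('t10.pkl','rb'));cv2.imwrite('pics/c10.png',np.vstack([cv2.resize(s['img'][150:250,240:380,::-1],None,fx=3,fy=3),cv2.resize(t['img'][120:210,230:370,::-1],None,fx=3,fy=3)]))
"
```

```text
clock: 9.52
tool_pos: [0.5687, -0.0303, 0.0982]
eef_rot: [0.6, 0.618, -0.363, -0.356]
contact_force: [-0.8, 0.9, 0.5]
opening: 0.34
t 9.52 rack [-43.2   3.6  98.2] F [-0.8  0.9  0.5] op 0.34 q [ 0.59  1.07 -1.11  2.29  2.07  0.98 -0.31]
axes in rack [[-0.005, 0.482, -0.876], [1.0, 0.006, -0.002], [0.005, -0.876, -0.482]]
```

View pics/c10.png

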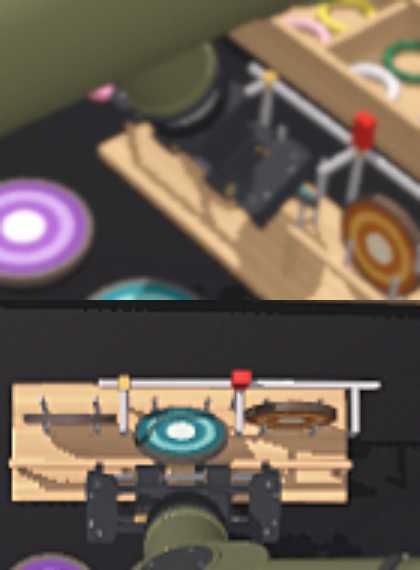

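```bash
python3 -m inch '[[0,-2,-6,0,0,0],[0,-2,-7,0,0,0],[0,-1,-7,0,0,0],[0,0,-7,0,0,0],[0,0,-6,0,0,0],[0,0,0,0,0,0]]'
python3 -c "
from h import *
st();snap('side','s11');snap('top','t11')
s=pickle.load(open('s11.pkl','rb'));t=pickle.load(open('t11.pkl','rb'));cv2.imwrite('pics/c11.png',np.vstack([cv2.resize(s['img'][150:250,240:380,::-1],None,fx=3,fy=3),cv2.resize(t['img'][120:210,230:370,::-1],None,fx=3,fy=3)]))
"
```

```text
clock: 10.12
tool_pos: [0.5953, -0.0298, 0.1175]
eef_rot: [0.599, 0.617, -0.364, -0.357]
contact_force: [-0.0, -0.9, -0.3]
opening: 0.338
t 10.12 rack [-16.7   3.5 117.5] F [-0.  -0.9 -0.3] op 0.34 q [ 0.59  1.03 -1.1   2.21  1.98  0.9  -0.22]
axes in rack [[-0.005, 0.481, -0.877], [1.0, 0.006, -0.002], [0.005, -0.877, -0.481]]
```

View pics/c11.png

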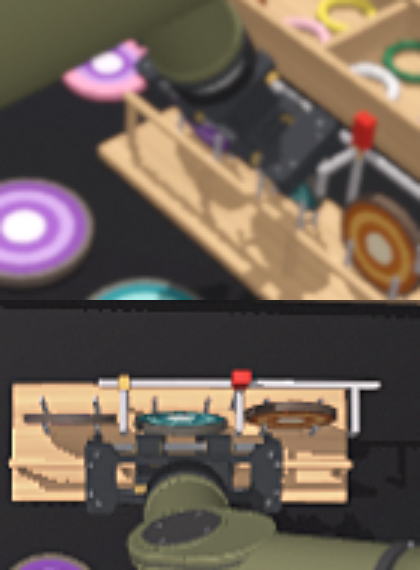

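```bash
python3 -m inch '[[0,2,-5,0,0,0],[0,3,-5,0,0,0],[0,4,-5,0,0,0],[0,3,-3,0,0,0],[0,0,0,0,0,0]]'
python3 -m inch '[[0,-8,6,0,0,0],[0,-15,10,0,0,0],[0,-20,15,0,0,0],[0,-20,15,0,0,0],[0,-30,0,0,0,0],[0,-30,0,0,0,0],[0,0,0,0,0,0]]' 0
python3 -c "
from h import *
st();snap('side','s12');snap('top','t12')
s=pickle.load(open('s12.pkl','rb'));t=pickle.load(open('t12.pkl','rb'));cv2.imwrite('pics/c12.png',np.vstack([cv2.resize(s['img'][150:250,240:380,::-1],None,fx=3,fy=3),cv2.resize(t['img'][120:210,230:370,::-1],None,fx=3,fy=3)]))
"
```

```text
clock: 10.63
tool_pos: [0.6158, -0.0294, 0.1141]
eef_rot: [0.599, 0.617, -0.364, -0.358]
contact_force: [0.0, -0.9, 0.3]
opening: 0.338
clock: 11.22
tool_pos: [0.5133, -0.0319, 0.2038]
eef_rot: [0.598, 0.618, -0.365, -0.355]
contact_force: [-0.3, 0.2, 0.6]
opening: 0.009
t 11.22 rack [-98.6   3.3 203.8] F [-0.3  0.2  0.6] op 0.01 q [ 0.68  0.79 -1.21  2.38  1.83  0.83 -0.25]
axes in rack [[-0.01, 0.481, -0.877], [1.0, 0.007, -0.007], [0.002, -0.877, -0.481]]
```

View pics/c12.png

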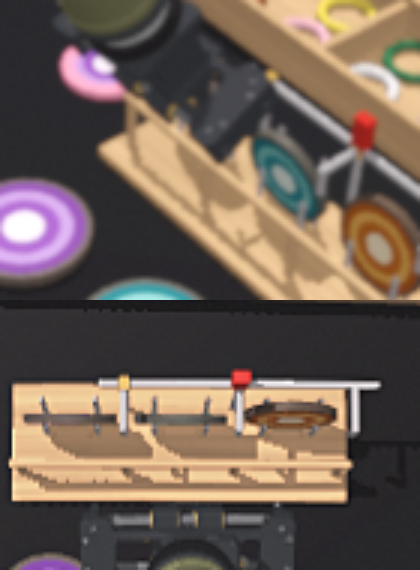

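```bash
python3 -c "
from h import *
t=pickle.load(open('t12.pkl','rb'));s=pickle.load(open('s12.pkl','rb'))
for f in(t,s):
  P=pts(f);Q=RK.inv().apply((P-O).reshape(-1,3))*1000
  for y in(118,0,-118):
    m=(abs(Q[:,1]-y)<24)&(abs(Q[:,0]-20)<16)&(Q[:,2]>60)&(Q[:,2]<125);q=Q[m]
    print(y,len(q),*( (lo,q[(q[:,2]>lo)&(q[:,2]<=lo+15)].mean(0).round(1),((q[:,2]>lo)&(q[:,2]<=lo+15)).sum()) for lo in(60,75,90,105)),q[:,2].max().round(1) if len(q) else '')
goal([.04,-.092,.148],.5)
"
```

```text
118 63 (60, array([nan, nan, nan]), np.int64(0)) (75, array([  8.3, 125.2,  85.2]), np.int64(7)) (90, array([  8. , 109.1,  95.6]), np.int64(11)) (105, array([  9.6, 117.7, 111.6]), np.int64(45)) 117.3
0 51 (60, array([nan, nan, nan]), np.int64(0)) (75, array([nan, nan, nan]), np.int64(0)) (90, array([  7.3,  -9. , 103.7]), np.int64(4)) (105, array([  9.5,   0. , 112. ]), np.int64(47)) 118.4
-118 105 (60, array([  16. , -116.8,   65.8]), np.int64(15)) (75, array([  16.4, -116.4,   81.5]), np.int64(16)) (90, array([  17. , -121. ,   94.4]), np.int64(14)) (105, array([  21.2, -117.3,  112.3]), np.int64(59)) 120.2
118 6 (60, array([nan, nan, nan]), np.int64(0)) (75, array([nan, nan, nan]), np.int64(0)) (90, array([  7.2, 101.1, 104.1]), np.int64(1)) (105, array([  9. , 101.8, 109.4]), np.int64(5)) 112.9
0 153 (60, array([ 9.9, -0.8, 67.8]), np.int64(38)) (75, array([ 7.2, -0.4, 82.9]), np.int64(42)) (90, array([ 5.3,  0.3, 98.1]), np.int64(33)) (105, array([  8.2,  -1.9, 110. ]), np.int64(40)) 115.3
-118 266 (60, array([  16.2, -118.8,   67.1]), np.int64(63)) (75, array([  16.3, -118.3,   82.4]), np.int64(62)) (90, array([  16.8, -117.4,   97.5]), np.int64(66)) (105, array([  20.1, -120.1,  110.2]), np.int64(75)) 116.6
t 11.3167 rack tcp [-96.9   2.2 201.2] F [0.1 0.3 0. ]
turn(tool) [0.    0.004 0.005] shift now-axes mm [-95.1 111.8 -94.3] shift goal-axes [-94.2 112.3 -94.6] world [138.9 -91.1 -53.2]<string>:8: RuntimeWarning: Mean of empty slice.
  ret = um.true_divide(
```

```bash
python3 -c "
from h import *
s=pickle.load(open('s12.pkl','rb'))
P=pts(s);Q=RK.inv().apply((P-O).reshape(-1,3))*1000
I=s['img'].reshape(-1,3).astype(int)
for y in(0,-118):
    m=(abs(Q[:,1]-y)<40)&(abs(Q[:,0]-14)<14)&(Q[:,2]>60)&(Q[:,2]<106);q=Q[m]
    for k in range(6):
        A=np.c_[q[:,1]-y,q[:,2]-65,np.ones(len(q))];c=np.linalg.lstsq(A,q[:,0],rcond=None)[0];e=q[:,0]-A@c;q=q[abs(e)<max(2*e.std(),1)]
    print(y,len(q),c.round(3),e.std().round(2))
"
```

```text
0 176 [ 0.    -0.167 10.314] 0.79
-118 283 [3.0000e-03 2.1000e-02 1.6187e+01] 1.03
```

```bash
python3 -m inch '[[0,29,-7,0,0,0],[-1,29,-7,0,0,0],[-1,29,-7,0,0,0],[0,29,-7,0,0,0],[0,0,0,0,0,0]]'
python3 -m inch '[[0,3,-5,0,0,0],[0,3,-5,0,0,0],[0,3,-5,0,0,0],[0,0,0,0,0,0]]'
python3 -c "
from h import *
st()"
```

```text
clock: 11.73
tool_pos: [0.5969, -0.0328, 0.1062]
eef_rot: [0.599, 0.615, -0.365, -0.36]
contact_force: [0.3, -0.5, -0.2]
opening: 0.006
clock: 12.07
tool_pos: [0.6145, -0.0312, 0.1125]
eef_rot: [0.599, 0.617, -0.364, -0.357]
contact_force: [-0.2, -0.1, 0.2]
opening: 0.009
t 12.07 rack [  2.5   1.7 112.5] F [-0.2 -0.1  0.2] op 0.01 q [ 0.58  1.04 -1.08  2.16  1.97  0.88 -0.17]
axes in rack [[-0.005, 0.48, -0.877], [1.0, 0.006, -0.003], [0.004, -0.877, -0.481]]
```

```bash
python3 -m inch '[[0,4,0,0,0,0],[0,4,-1,0,0,0],[0,2,-3,0,0,0],[0,1,-3,0,0,0],[0,0,0,0,0,0]]'
python3 -c "
from h import *
st()"
```

```text
clock: 12.48
tool_pos: [0.6303, -0.0298, 0.1124]
eef_rot: [0.601, 0.62, -0.36, -0.352]
contact_force: [-3.0, -2.6, 25.1]
opening: 0.005
t 12.48 rack [ 18.4   2.8 112.4] F [-3.  -2.6 25.1] op 0.01 q [ 0.58  1.05 -1.08  2.12  1.97  0.87 -0.15]
axes in rack [[-0.007, 0.493, -0.87], [1.0, 0.006, -0.005], [0.003, -0.87, -0.493]]
```

```bash
python3 -m inch '[[0,-8,0,0,0,0],[0,-15,0,0,0,0],[0,-25,5,0,0,0],[0,-25,5,0,0,0],[0,-20,10,0,0,0],[0,0,0,0,0,0]]'
python3 -c "
from h import *
st();snap('side','s13');snap('top','t13')
s=pickle.load(open('s13.pkl','rb'));t=pickle.load(open('t13.pkl','rb'));cv2.imwrite('pics/c13.png',np.vstack([cv2.resize(s['img'][150:250,240:380,::-1],None,fx=3,fy=3),cv2.resize(t['img'][120:210,230:370,::-1],None,fx=3,fy=3)]))
P=pts(s);Q=RK.inv().apply((P-O).reshape(-1,3))*1000
for y in(0,-118):
    m=(abs(Q[:,1]-y)<40)&(abs(Q[:,0]-14)<14)&(Q[:,2]>60)&(Q[:,2]<106);q=Q[m]
    for k in range(6):
        A=np.c_[q[:,1]-y,q[:,2]-65,np.ones(len(q))];c=np.linalg.lstsq(A,q[:,0],rcond=None)[0];e=q[:,0]-A@c;q=q[abs(e)<max(2*e.std(),1)]
    print(y,len(q),c.round(3),e.std().round(2))
P=pts(t);Q=RK.inv().apply((P-O).reshape(-1,3))*1000
for y in(118,0,-118):
    m=(abs(Q[:,1]-y)<24)&(abs(Q[:,0]-15)<20)&(Q[:,2]>105)&(Q[:,2]<125);print(y,Q[m].mean(0).round(1))
"
```

```text
clock: 12.98
tool_pos: [0.5599, -0.0328, 0.1793]
eef_rot: [0.598, 0.618, -0.366, -0.356]
contact_force: [-1.0, 0.1, -0.3]
opening: 0.007
t 12.98 rack [-52.1   1.3 179.3] F [-1.   0.1 -0.3] op 0.01 q [ 0.64  0.87 -1.15  2.27  1.85  0.83 -0.18]
axes in rack [[-0.009, 0.479, -0.878], [1.0, 0.006, -0.007], [0.002, -0.878, -0.479]]
0 136 [-1.0000e-02 -1.6000e-01  1.0887e+01] 0.83
-118 273 [-5.0000e-03  3.3000e-02  1.5901e+01] 1.02
118 [  9.5 119.  112.2]
0 [  9.6   0.2 111.8]
-118 [  21.2 -118.1  111.8]
```

View pics/c13.png

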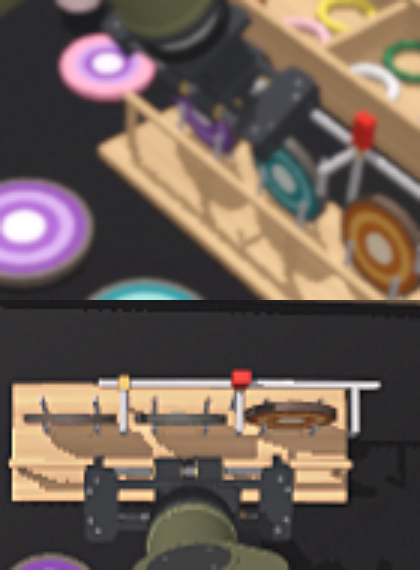

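```bash
python3 -m inch '[[-20,2,-15,0,0,0],[-20,6,-18,0,0,0],[-20,7,-18,0,0,0],[-20,8,-18,0,0,0],[-20,8,-18,0,0,0],[0,0,0,0,0,0]]'
python3 -c "
from h import *
st();goal([.04,-.097,.146],.5)"
```

```text
clock: 13.58
tool_pos: [0.6606, -0.1374, 0.1902]
eef_rot: [0.603, 0.614, -0.363, -0.358]
contact_force: [0.1, 0.3, -0.7]
opening: 0.003
t 13.58 rack [  46.3 -105.4  190.2] F [ 0.1  0.3 -0.7] op 0.0 q [ 0.76  0.89 -1.03  1.93  1.57  0.64  0.38]
axes in rack [[0.005, 0.48, -0.877], [1.0, -0.001, 0.005], [0.002, -0.877, -0.48]]
t 13.5833 rack tcp [  46.3 -105.4  190.2] F [ 0.1  0.3 -0.7]
turn(tool) [ 0.001 -0.005 -0.001] shift now-axes mm [ 8.3 35.7 26.8] shift goal-axes [ 8.4 35.8 26.7] world [ -6.5   8.3 -44.2]
```

```bash
python3 -m inch '[[1,12,9,0,0,0],[1,12,9,0,0,0],[1,12,9,0,0,0],[0,0,0,0,0,0]]'
python3 -c "
from h import *
st();snap('side','s14');snap('top','t14')
s=pickle.load(open('s14.pkl','rb'));t=pickle.load(open('t14.pkl','rb'));cv2.imwrite('pics/c14.png',np.vstack([cv2.resize(s['img'][150:250,280:420,::-1],None,fx=3,fy=3),cv2.resize(t['img'][120:210,230:370,::-1],None,fx=3,fy=3)]))
"
```

```text
clock: 13.92
tool_pos: [0.648, -0.1278, 0.142]
eef_rot: [0.597, 0.616, -0.366, -0.36]
contact_force: [-0.4, 0.3, -0.3]
opening: 0.008
t 13.92 rack [ 33.9 -95.6 142. ] F [-0.4  0.3 -0.3] op 0.01 q [ 0.74  0.97 -1.01  1.99  1.76  0.66  0.21]
axes in rack [[-0.005, 0.473, -0.881], [1.0, 0.007, -0.002], [0.005, -0.881, -0.473]]
```

View pics/c14.png

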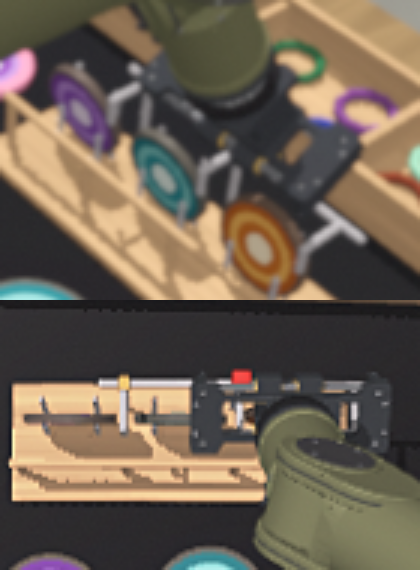

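```bash
python3 -m inch '[[0,0,-6,0,0,0],[6,0,0,0,0,0],[6,0,0,0,0,0],[6,0,0,0,0,0],[6,0,0,0,0,0],[6,0,0,0,0,0],[6,0,0,0,0,0],[6,0,0,0,0,0],[0,0,0,0,0,0]]'
python3 -c "
from h import *
st();snap('side','s15');snap('top','t15')
s=pickle.load(open('s15.pkl','rb'));t=pickle.load(open('t15.pkl','rb'));cv2.imwrite('pics/c15.png',np.vstack([cv2.resize(s['img'][150:250,280:420,::-1],None,fx=3,fy=3),cv2.resize(t['img'][120:210,230:370,::-1],None,fx=3,fy=3)]))
"
```

```text
clock: 14.77
tool_pos: [0.6538, -0.0832, 0.1495]
eef_rot: [0.597, 0.618, -0.365, -0.358]
contact_force: [0.2, 1.2, -0.7]
opening: 0.0
t 14.77 rack [ 40.7 -51.1 149.5] F [ 0.2  1.2 -0.7] op 0.0 q [ 0.66  0.96 -1.03  2.01  1.77  0.71  0.13]
axes in rack [[-0.008, 0.478, -0.878], [1.0, 0.009, -0.004], [0.006, -0.878, -0.478]]
```

View pics/c15.png

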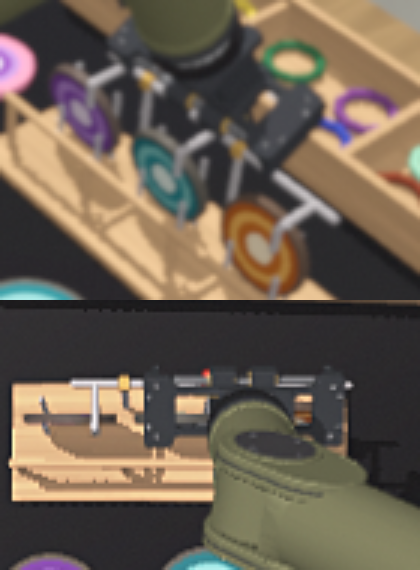

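```bash
python3 -m inch '[[5,0,0,0,0,0],[5,0,0,0,0,0],[5,0,0,0,0,0],[5,0,0,0,0,0],[3,0,0,0,0,0],[0,0,0,0,0,0]]'
python3 -m inch '[[2,0,0,0,0,0],[2,0,0,0,0,0],[0,0,0,0,0,0]]'
python3 -c "
from h import *
st()"
```

```text
clock: 15.37
tool_pos: [0.6532, -0.061, 0.1494]
eef_rot: [0.598, 0.618, -0.365, -0.358]
contact_force: [-0.5, -0.8, -0.2]
opening: 0.004
clock: 15.62
tool_pos: [0.6532, -0.058, 0.1495]
eef_rot: [0.598, 0.617, -0.365, -0.358]
contact_force: [-0.6, -0.6, 0.1]
opening: 0.0
t 15.62 rack [ 40.6 -25.9 149.5] F [-0.6 -0.6  0.1] op 0.0 q [ 0.62  0.96 -1.04  2.02  1.78  0.75  0.07]
axes in rack [[-0.006, 0.478, -0.878], [1.0, 0.007, -0.003], [0.005, -0.878, -0.478]]
```

```bash
python3 -m inch '[[2,0,0,0,0,0],[2,0,0,0,0,0],[0,0,0,0,0,0]]'
python3 -c "
from h import *
st()"
```

```text
clock: 15.87
tool_pos: [0.6531, -0.054, 0.1495]
eef_rot: [0.598, 0.617, -0.365, -0.358]
contact_force: [0.1, -1.2, -1.5]
opening: 0.004
t 15.87 rack [ 40.6 -21.9 149.5] F [ 0.1 -1.2 -1.5] op 0.0 q [ 0.61  0.96 -1.04  2.02  1.78  0.75  0.06]
axes in rack [[-0.006, 0.478, -0.878], [1.0, 0.007, -0.003], [0.005, -0.878, -0.478]]
```

```bash
python3 -m inch '[[2,0,0,0,0,0],[2,0,0,0,0,0],[0,0,0,0,0,0]]'
python3 -c "
from h import *
st();snap('side','s16');snap('top','t16')
s=pickle.load(open('s16.pkl','rb'));t=pickle.load(open('t16.pkl','rb'));cv2.imwrite('pics/c16.png',np.vstack([cv2.resize(s['img'][150:250,280:420,::-1],None,fx=3,fy=3),cv2.resize(t['img'][120:210,230:370,::-1],None,fx=3,fy=3)]))
for f in (s,t):
  P=pts(f);I=f['img'].astype(int)
  h=(I[...,0]>130)&(I[...,1]<70)&(I[...,2]<70)&(P[...,0]>.6)&(P[...,0]<.72)&(P[...,2]>.12)&(P[...,1]<.19)&(P[...,1]>-.25)
  q=RK.inv().apply(P[h]-O)*1000;print(len(q),q.min(0).round(),q.max(0).round()) if len(q) else 0
"
```

```text
clock: 16.12
tool_pos: [0.6531, -0.0534, 0.1494]
eef_rot: [0.601, 0.615, -0.365, -0.357]
contact_force: [-2.0, -6.7, 3.8]
opening: 0.001
t 16.12 rack [ 40.6 -21.3 149.4] F [-2.  -6.7  3.8] op 0.0 q [ 0.6   0.96 -1.04  2.02  1.79  0.76  0.05]
axes in rack [[-0.001, 0.478, -0.878], [1.0, 0.0, -0.001], [-0.0, -0.878, -0.478]]
```

View pics/c16.png

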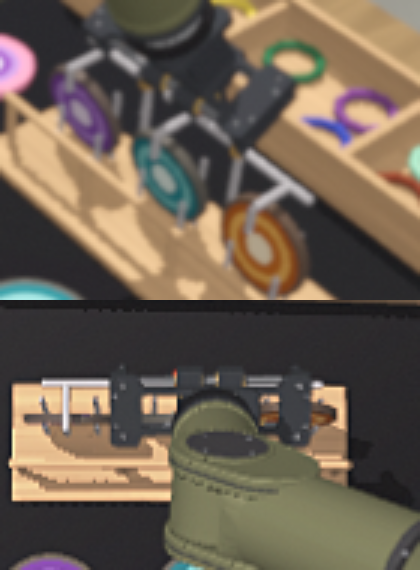

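```bash
python3 -m inch '[[-8,0,0,0,0,0],[-6,0,0,0,0,0],[0,-15,0,0,0,0],[0,-30,0,0,0,0],[0,-35,0,0,0,0],[0,-35,0,0,0,0],[0,-30,20,0,0,0],[0,-20,30,0,0,0],[0,0,0,0,0,0]]'
python3 -c "
from h import *
st();snap('side','s17');snap('top','t17')
s=pickle.load(open('s17.pkl','rb'));t=pickle.load(open('t17.pkl','rb'));cv2.imwrite('pics/c17.png',np.hstack([s['img'][:,:,::-1],t['img'][:,:,::-1]])[:, :])
cv2.imwrite('pics/c17.png',np.vstack([cv2.resize(s['img'][150:250,260:420,::-1],None,fx=3,fy=3),cv2.resize(t['img'][120:210,230:390,::-1],None,fx=3,fy=3)]))
for f in (s,t):
  P=pts(f);I=f['img'].astype(int)
  h=(I[...,0]>130)&(I[...,1]<70)&(I[...,2]<70)&(P[...,0]>.6)&(P[...,0]<.72)&(P[...,2]>.12)&(P[...,1]<.19)&(P[...,1]>-.25)
  q=RK.inv().apply(P[h]-O)*1000;print(len(q),q.min(0).round(),q.max(0).round()) if len(q) else 0
P=pts(t);Q=RK.inv().apply((P-O).reshape(-1,3))*1000
for y in(118,0,-118):
    m=(abs(abs(Q[:,1]-y)-14)<8)&(abs(Q[:,0]-15)<20)&(Q[:,2]>105)&(Q[:,2]<125);print(y,Q[m].mean(0).round(1))
P=pts(s);Q=RK.inv().apply((P-O).reshape(-1,3))*1000
for y in(118,0,-118):
    m=(abs(Q[:,1]-y)<40)&(abs(Q[:,0]-14)<14)&(Q[:,2]>60)&(Q[:,2]<97);q=Q[m]
    for k in range(6):
        A=np.c_[q[:,1]-y,q[:,2]-65,np.ones(len(q))];c=np.linalg.lstsq(A,q[:,0],rcond=None)[0];e=q[:,0]-A@c;q=q[abs(e)<max(2*e.std(),1)]
    print(y,len(q),c.round(3),e.std().round(2))
"
```

```text
clock: 16.97
tool_pos: [0.524, -0.0681, 0.27]
eef_rot: [0.597, 0.617, -0.368, -0.357]
contact_force: [-0.7, -0.6, -1.5]
opening: 0.008
t 16.97 rack [-88.8 -33.1 270. ] F [-0.7 -0.6 -1.5] op 0.01 q [ 0.82  0.62 -1.19  2.25  1.51  0.61  0.15]
axes in rack [[-0.01, 0.474, -0.88], [1.0, 0.006, -0.008], [0.001, -0.881, -0.474]]
68 [ 31.  -9. 133.] [ 47.   8. 167.]
15 [ 36.  -7. 158.] [ 48.   8. 168.]
118 [  9.5 117.5 112.2]
0 [  9.5   0.4 111.8]
-118 [  21.4 -118.7  111.3]
118 103 [-0.014 -0.164 10.753] 0.63
0 145 [ 1.00e-03 -1.41e-01  1.07e+01] 0.9
-118 199 [-5.0000e-03  3.6000e-02  1.5946e+01] 0.98
```

View pics/c17.png

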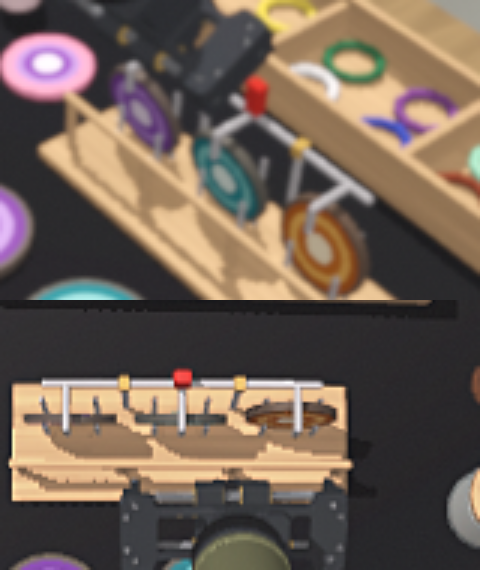

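View pics/t17.png

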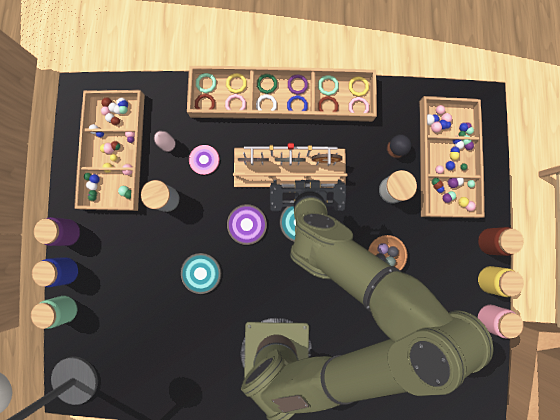

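```bash
python3 -c "
from plant import r
print(r.get_state()['qd'].round(3)); print(r.finish_job())"
```

```text
[-0.022  0.034  0.016 -0.07   0.003  0.005  0.007]
the job is handed in; nothing more can be done
None
```

I tipped the purple slice and then the teal one up from below with the fingertips. After that I pushed the red handle to the keeper's end stop, backed the arm clear and handed the job in at about 17 s; no verdict was reported.

**Last checks:**
- **Slices:** All three stand between their tines. Purple and teal lean forward about 0.14–0.17 rad (limit 0.22), with centres about 16 mm behind the rack's middle. Amber leans back about 0.04 rad.
- **Keeper:** The handle is centred at about rack y = 0, so the keeper is at its 59 mm end stop and the hooks hang in front of all three slices.
- **Other objects:** The jars, the crystal, the orb and the bowl look in the same places as at the start. I compared the top pictures by eye and did not measure it; the arm partly covered the bowl.

**What went wrong:**
- **Nudge on teal:** I tried to push it more upright, but the finger slid onto its top edge and pressed with about 25 N. I backed off and the slice was still seated as before, so I left both forward leans as they were.
- **Tool angle:** My first angle, about 48° from vertical, could not be reached because the elbow was at its limit. I used about 29° instead.

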